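# Lengthen the easel leg by one hole

## Robot

A 6-joint arm with a two-finger parallel gripper is mounted at the origin on the work surface. World frame = base frame: x ahead of the robot, y to its left, z up, the work surface at z = 0. Lengths are in m, angles in rad, forces in N, time in s.
With the tool pointing down it reaches from about 0.425 to 0.95 m from the base axis. Payload 3.5 kg.
Tool frame: the origin (TCP) lies between the finger pads; the fingertips stand 11 mm ahead of it and the grasp point (between the pads) lies 8 mm behind it; x points along the fingers, y is the direction in which the jaws open and shut, and the axes are right-handed (so a half turn about x gives the same grasp; the last joint's range is limited). The gripper opens to 85 mm and grips with 20 to 120 N. Pads are 22 mm wide; open, the fingers measure 114 mm over their backs; the gripper's body (76 mm by 85 mm) begins 54 mm behind the grasp point. The pads swing forward as they close: fully open they stand 13 mm farther back than shut.
Start: joints at [-1.378, 0.286, 1.577, -0, 1.279, -0.15], TCP at [0.227, -0.636, 0.242] pointing down, gripper open.
Joint ranges: [-2.77, 2.77], [-0.9, 2.22], [0.21, 2.48], [-1.53, 4.67], [0.24, 2.81], [-2.84, 2.84]. Speed limits (rad/s): [2.79, 2.79, 3.14, 3.14, 3.14, 3.14].

## Interface

Orientations are given as a unit quaternion [x, y, z, w].
In Python, from cell import ctrl gives the robot as it stands.
- The arm moves only by the tool play_rows, never from a script. Its argument "series" is a list that holds one entry, the list of rows, each a list of 7 numbers: the shift along the tool's x, y, z in cm, then the turn, a rotation vector about the tool's x, y, z in rad, then the gripper's target within -1 to 1 (shut at 1, half-way at 0, fully open at -1). In form: [[[x, y, z, ax, ay, az, claw], ...]]. A call has 1 to 5 rows; each row shifts and turns the pose as measured when the row begins, along the tool's axes as they then stand; what a row does not reach is not made up. A row lasts 1/10 s, in which the tool goes at most 50 mm and 8.59 degrees, less where a joint would pass 70% of its speed; a pose out of reach is approached as far as the arm can. A call with a gripper value outside its range is refused whole. The fingers move at their own pace and stop on an object; the grip force is fixed at half the most. Time passes only in rows, so rows that do not move let the fingers close. It gives the time, the measured TCP pose, the force and the opening at its end, in the units of the state.
- ctrl.get_obs(): the state, without advancing time (a new reading comes with each control period).
- ctrl.read_camera(name): name is "scene" or "side" or "wrist"; returns the picture (400x640x3 uint8, red, green, blue); there is no depth.
- ctrl.camera_info(name): a dict with "mtx" (3x3 intrinsics, pixels), "pose" (4x4, takes a point from camera to world coordinates); the wrist camera has in their place "mount" (4x4, takes a point from camera to tool coordinates, whose origin is the TCP and whose axes are the tool frame's). Camera axes: x right, y down, z forward; pixel columns grow to the right and rows downward; lengths in m; the calibration is good to about 2 mm. A picture is of the moment at which its call begins: read the wrist's pose just before it. camera_info takes no time and is no camera call.
- ctrl.hand_in(): hands the job in, once; it reports no verdict.
The state is a dict: "time_s": time; "q": joint angles; "joint_vel": joint speeds; "tau": joint torques, N m; "tool_pos": TCP position; "orientation": TCP orientation; "force": force on the tool from outside, world axes, zero at the start; "torque": the same for the moment, N m; "grip_width": finger opening in m.
Only numpy, scipy, OpenCV 4.12 (cv2) and the standard library are available. Lean on these libraries where they do the work, as an engineer would, in place of code of your own. Each camera call takes 0.05 s, during which the arm holds its last target. There are 200 camera calls.

## Task

Two telescoping easel legs lie in wooden cradles. Lengthen the one with the orange button and orange foot by one hole: squeeze its snap button flush with the square sleeve, slide the sleeve out away from the cradle's tall post until the button snaps out of the next hole, and let go. Leave the blue leg as it is.

Things in the scene. Friction and masses are not known exactly. Their poses are not given: they have to be found in the camera images.
- leg: Orange easel leg, fixed in a wooden cradle (board 400 x 60 x 16 mm). Origin: underside of board, below the button; z up, +x along the tube to the orange foot, +y the button's side. Tube axis level along x, 85 mm above the origin. Posts: at x = 130 mm under the sleeve, at x = -165 mm, 105 mm high, holding the bare tube; free space under the sleeve between them.
- leg_sleeve (a joint): Slide of the leg's dark sleeve along +x, m: 0 at the start, 0.040 at the next hole (1 mm play). 28 mm square, x -105 to 175 mm, then the foot, 36 mm square, 28 mm long. +y side: holes at x = 0 (holds the button), -40, -80 mm. Locked while the button is out; flush, it starts with up to 10 N, slides with 2 N. The button snaps out at the next hole and stops it, unless covered.
- leg_button (a joint): Press of the orange button towards -y, m: 0 out, 0.007 flush with the sleeve, 0.008 hidden under the sleeve wall between holes. 18 mm across, centred at x = 0, z = 85 mm in the leg's frame, face at y = 21 mm, 7 mm proud of the sleeve. It sits on the fixed inner tube: it does not travel with the sleeve. Spring 2 N at first, 6 N when flush.
- spare_sleeve (a joint): Slide of the sleeve of the other leg, m: same build, blue button and blue foot, in its own cradle. 0 at the start, to stay there.

How it is judged:
On the way:
1. the orange button is pressed flush with the sleeve still at the first hole (value of joint leg_button above 0.005 m and value of joint leg_sleeve below 0.006 m), for 0.02 s.
At the end, for the whole second after the job is handed in: The orange leg's sleeve is 40 mm out (within 4 mm), its button has snapped out of the next hole (pressed in by less than 3 mm), and the blue leg's sleeve is where it was (within 5 mm) (value of joint leg_sleeve between 0.036 and 0.044 m and value of joint leg_button below 0.003 m and value of joint spare_sleeve below 0.005 m); the robot touches nothing.
It fails at once if the blue leg is slid out (value of joint spare_sleeve above 0.01 m).
It also fails if it takes over 29 s, if anything falls off the work surface, if the arm or the gripper's body presses on something with over 40 N, if the wrist force passes 120 N, or if a joint passes its speed limit or range.

## Working session

There is one attempt and no reset: what is moved stays moved. The work goes in short steps, Python scripts to look and compute and a tool call to move; the robot and the scene stay as the last step left them, time stands still between calls to the robot, and variables do not carry over. Pictures are saved under pics/ and viewed, about 8 in all and at most 12, crops included, and the job is handed in when it is done.

Besides the shell and the picture viewer there is one more tool, called by a JSON object that holds its "api" and its "payload". play_rows: Moves the arm, as the interface text tells. Its arguments: {"type":"object","properties":{"series":{"type":"array"}},"required":["series"]}

```bash
mkdir -p pics; ls
python3 - <<'E'
from cell import ctrl
import cv2,numpy as np
np.set_printoptions(precision=4,suppress=True)
print(ctrl.get_obs())
for n in ["scene","side","wrist"]:
    print(n,ctrl.camera_info(n))
    im=ctrl.read_camera(n); cv2.imwrite(f"pics/{n}0.png",im[:,:,::-1])
a=cv2.imread("pics/scene0.png");b=cv2.imread("pics/side0.png")
cv2.imwrite("pics/both.png",np.vstack([a,b])[:, :] if 0 else np.vstack([cv2.resize(a,(480,300)),cv2.resize(b,(480,300))]))
E
```

```text
pics
{'time_s': 0.0, 'q': array([-1.378 ,  0.2872,  1.5782, -0.    ,  1.2786, -0.15  ]), 'joint_vel': array([-0.0002,  0.    ,  0.0006, -0.0008, -0.0003,  0.0017]), 'tau': array([  0.0007, -40.5981, -29.2624,  -0.0001,   0.0057,   0.    ]), 'tool_pos': array([ 0.2268, -0.6351,  0.2409]), 'orientation': array([-0.6967, -0.1215,  0.6968, -0.1198]), 'force': array([0.2527, 0.6314, 0.5419]), 'torque': array([ 0.0023, -0.0043, -0.0276]), 'grip_width': 0.08518112839271644}
scene {'mtx': array([[389.1663,   0.    , 320.8856],
       [  0.    , 389.1663, 204.9384],
       [  0.    ,   0.    ,   1.    ]]), 'pose': array([[-0.0431,  0.8453, -0.5325,  0.8725],
       [ 0.999 ,  0.044 , -0.0111,  0.0241],
       [ 0.014 , -0.5325, -0.8463,  0.6276],
       [ 0.    ,  0.    ,  0.    ,  1.    ]])}
side {'mtx': array([[519.5353,   0.    , 330.4881],
       [  0.    , 519.5353, 189.4772],
       [  0.    ,   0.    ,   1.    ]]), 'pose': array([[-0.9706, -0.1124,  0.213 ,  0.337 ],
       [-0.2398,  0.5344, -0.8105,  0.714 ],
       [-0.0228, -0.8378, -0.5456,  0.557 ],
       [ 0.    ,  0.    ,  0.    ,  1.    ]])}
wrist {'mtx': array([[327.15  ,   0.    , 323.4208],
       [  0.    , 327.15  , 196.3724],
       [  0.    ,   0.    ,   1.    ]]), 'mount': array([[-0.0011, -0.2846,  0.9586, -0.1308],
       [ 1.    , -0.0012,  0.0008, -0.    ],
       [ 0.0009,  0.9586,  0.2846, -0.073 ],
       [ 0.    ,  0.    ,  0.    ,  1.    ]])}
```

View pics/scene0.png

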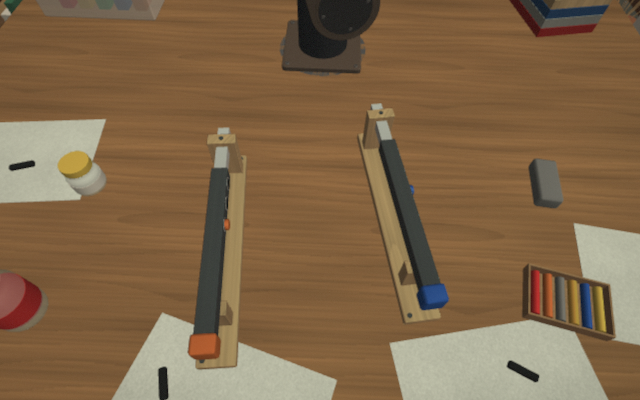

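View pics/side0.png

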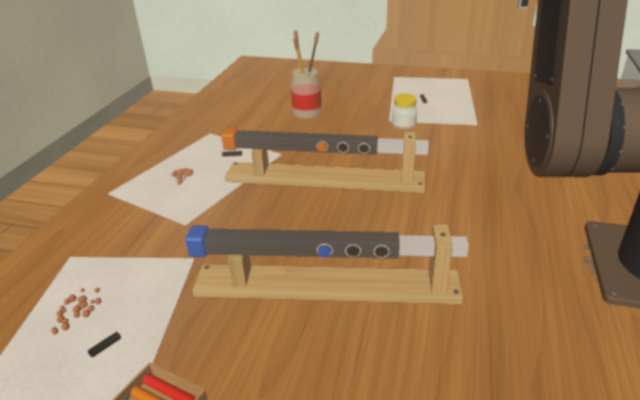

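The scene view shows the orange leg with its foot at (204,345), button at (227,225) and tube end at (223,132). In the side view the orange button is at (322,146) and the foot at (230,139).

```bash
cat > h.py <<'E'
import numpy as np,cv2
from cell import ctrl
from scipy.spatial.transform import Rotation as R
np.set_printoptions(precision=4,suppress=True)
def ray(K,T,uv):
    d=T[:3,:3]@np.linalg.solve(K,[uv[0],uv[1],1.]); return T[:3,3],d/np.linalg.norm(d)
def tri(rs):
    A=sum(np.eye(3)-np.outer(d,d) for o,d in rs); b=sum((np.eye(3)-np.outer(d,d))@o for o,d in rs)
    p=np.linalg.solve(A,b); return p,[np.linalg.norm(np.cross(p-o,d)) for o,d in rs]
def plane(r,z): o,d=r; return o+d*(z-o[2])/d[2]
def orange(im,roi):
    h=cv2.cvtColor(im,cv2.COLOR_RGB2HSV); m=cv2.inRange(h,(3,170,110),(14,255,255))
    k=np.zeros_like(m);x0,y0,x1,y1=roi;k[y0:y1,x0:x1]=m[y0:y1,x0:x1]
    n,l,s,c=cv2.connectedComponentsWithStats(k); i=1+np.argmax(s[1:,4]); return c[i],s[i],l==i
E
python3 - <<'E'
from h import *
I={n:cv2.imread(f"pics/{n}0.png")[:,:,::-1].copy() for n in("scene","side")}
C={n:ctrl.camera_info(n) for n in I}
roi={"b":{"scene":(215,210,240,240),"side":(310,135,335,156)},"f":{"scene":(180,320,230,365),"side":(215,125,243,155)}}
for k in roi:
    rs=[]
    for n in I:
        c,s,_=orange(I[n],roi[k][n]); print(k,n,c,s); rs.append(ray(C[n]["mtx"],C[n]["pose"],c))
    print(tri(rs))
o=ctrl.get_obs(); print(R.from_quat(o["orientation"]).as_matrix())
E
```

```text
b scene [226.5814 223.907 ] [225 219   5  11  43]
b side [321.4737 147.0702] [318 143   8   9  57]
(array([ 0.5743, -0.1315,  0.0833]), [np.float64(0.0006595249993123147), np.float64(0.0006595249993123799)])
f scene [204.2928 345.7319] [189 334  31  25 690]
f side [228.9756 137.7024] [222 128  15  21 205]
(array([ 0.7624, -0.1281,  0.086 ]), [np.float64(0.0011132495475070455), np.float64(0.0011132495475070208)])
[[-0.0003  0.3361 -0.9418]
 [ 0.0018 -0.9418 -0.3361]
 [-1.     -0.0018 -0.0003]]
```

{"api": "play_rows", "payload": {"series": [[[0,-2.87,-4.09,0.114,0,0,-1],[0,-3.32,-3.74,0.114,0,0,-1],[0,-3.72,-3.34,0.114,0,0,-1],[0,-4.08,-2.89,0,0,0,-1],[0,-4.08,-2.89,0,0,0,-1]]]}}

```text
time_s: 0.65
tool_pos: [0.3706, -0.4333, 0.238]
orientation: [-0.706, 0.007, 0.708, 0.01]
force: [0.2, -0.1, 0.1]
grip_width: 0.0854
```

{"api": "play_rows", "payload": {"series": [[[0,-4.08,-2.89,0,0,0,-1],[0,-4.08,-2.89,0,0,0,-1],[0,-4.08,-2.89,0,0,0,-1],[0,-4.08,-2.89,0,0,0,-1],[0,-4.08,-2.89,0,0,0,-1]]]}}

```text
time_s: 1.15
tool_pos: [0.518, -0.2313, 0.2375]
orientation: [-0.706, 0.008, 0.708, 0.011]
force: [0.2, -0.4, 0.3]
grip_width: 0.085
```

{"api": "play_rows", "payload": {"series": [[[0,-4.08,-2.89,0,0,0,-1],[0,-4.08,-2.89,0,0,0,-1],[0,-1,-1,0,0,0,-1],[0,0,0,0,0,0,-1]]]}}

```text
time_s: 1.55
tool_pos: [0.5896, -0.1354, 0.2366]
orientation: [-0.706, 0.004, 0.708, 0.009]
force: [-0.4, -0.5, -1.3]
grip_width: 0.0854
```

Run:
```python
from h import *
o=ctrl.get_obs(); im=ctrl.read_camera("wrist"); cv2.imwrite("pics/w1.png",im[:,:,::-1])
np.savez("w1.npz",p=o["tool_pos"],q=o["orientation"]); print(o["time_s"],o["tool_pos"],o["q"],R.from_quat(o["orientation"]).as_matrix())
```

```text
1.55 [ 0.5896 -0.1354  0.2366] [-0.395   0.141   1.7579  0.0047  1.2483  1.193 ] [[-0.0035 -0.0187 -0.9998]
 [ 0.0062 -0.9998  0.0187]
 [-1.     -0.0062  0.0036]]
```

View pics/w1.png

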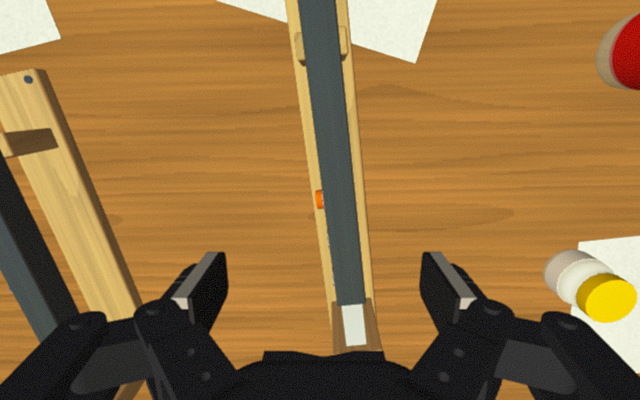

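The wrist view shows the orange leg's sleeve running from (320,0) to (350,300), with the button at (320,200) and the two fingers straddling the tube.

Run:
```python
from h import *
im=cv2.imread("pics/w1.png")[:,:,::-1].copy(); z=np.load("w1.npz"); ci=ctrl.camera_info("wrist")
T=np.eye(4);T[:3,:3]=R.from_quat(z["q"]).as_matrix();T[:3,3]=z["p"];T=T@ci["mount"];K=ci["mtx"]
g=im.astype(int); m=(g[:,:,0]-g[:,:,2]<15)&(g.max(2)<110)
L=[];Rr=[]
for v in range(20,290,3):
    c=int(320+v*0.1+2); 
    a=c
    while m[v,a-1]:a-=1
    b=c
    while m[v,b+1]:b+=1
    P=plane(ray(K,T,(a-.5,v)),.099);Q=plane(ray(K,T,(b+.5,v)),.099); L.append(P[:2]);Rr.append(Q[:2])
for S in(L,Rr,(np.array(L)+Rr)/2):
    S=np.array(S); 
    for _ in range(3):
        p=np.polyfit(S[:,0],S[:,1],1); r=abs(S[:,1]-np.polyval(p,S[:,0])); S=S[r<max(.0015,2*np.median(r))]
    print("y@.575",np.polyval(p,.575),"slope",p[0],len(S),r.max())
c,s,_=orange(im,(310,185,330,215)); print(c,s); print(plane(ray(K,T,c),.085),plane(ray(K,T,c),.09))
# combine button with 3 cams
rs=[ray(K,T,c)]
for n,uv in(("scene",(226.58,223.9)),("side",(321.47,147.07))):
    q=ctrl.camera_info(n); rs.append(ray(q["mtx"],q["pose"],uv))
print(tri(rs))
```

```text
y@.575 -0.13496807616545337 slope 0.1043439029128171 90 0.0005848432113448876
y@.575 -0.16126804579661524 slope 0.1035137374891103 90 0.0004528116155127493
y@.575 -0.14811795875697026 slope 0.10392882353935227 90 0.0004121646359500075
[318.8765 199.0864] [315 190   8  19  81]
[ 0.5757 -0.1301  0.085 ] [ 0.5772 -0.1302  0.09  ]
(array([ 0.5746, -0.1308,  0.0837]), [np.float64(0.0009750971989986692), np.float64(0.001200169095808137), np.float64(0.0004361621122503886)])
```

{"api": "play_rows", "payload": {"series": [[[3,1.28,1.3,-0.122,0,0,-1],[0,0,0,0,0,0,-1],[0,0,0,0,0,0,-1]]]}}

```text
time_s: 1.9
tool_pos: [0.574, -0.1523, 0.207]
orientation: [-0.705, -0.037, 0.707, -0.033]
force: [0.9, -0.2, 0.9]
grip_width: 0.0853
```

```bash
cat > err.py <<'E'
from h import *
import sys
t=np.array([.5764,-.148,.076]); M=np.array([[0,-.1036*-1,-.9946],[0,-.9946,-.1036],[-1,0,0]])
o=ctrl.get_obs(); A=R.from_quat(o["orientation"]).as_matrix()
print(o["time_s"],"pos",o["tool_pos"],"w",o["grip_width"],"F",o["force"])
print("shift cm",A.T@(t-o["tool_pos"])*100,"rot",R.from_matrix(A.T@M).as_rotvec())
print("along leg mm",([.9946,.1036,0]@(o["tool_pos"]-t))*1000)
E
python3 err.py
```

```text
1.9 pos [ 0.574  -0.1523  0.207 ] w 0.08529299771720636 F [ 0.9399 -0.2245  0.8715]
shift cm [13.1014 -0.3401 -0.319 ] rot [-0.0049  0.0028  0.0053]
along leg mm -2.8440194681273345
```

{"api": "play_rows", "payload": {"series": [[[3,-0.34,-0.32,-0.005,0.003,0.005,-1],[4,0,0,0,0,0,-1],[3,0,0,0,0,0,-1],[0,0,0,0,0,0,-1]]]}}

```text
time_s: 2.3
tool_pos: [0.5804, -0.1541, 0.1124]
orientation: [0.711, 0.029, -0.702, 0.033]
force: [-0.5, 0.5, -0.6]
grip_width: 0.0858
```

```bash
python3 err.py
```

```text
2.3 pos [ 0.5804 -0.1541  0.1124] w 0.085781100531385 F [-0.4589  0.5249 -0.5842]
shift cm [ 3.6276 -0.6664  0.3902] rot [-0.0149 -0.0113 -0.0064]
along leg mm 3.3923954783011743
```

{"api": "play_rows", "payload": {"series": [[[2,-0.67,0.39,-0.015,-0.011,-0.006,-1],[0,0,0,0,0,0,-1]]]}}

```text
time_s: 2.5
tool_pos: [0.5775, -0.1491, 0.0943]
orientation: [0.707, 0.035, -0.705, 0.036]
force: [-0.8, 0.5, -1.0]
grip_width: 0.0856
```

```bash
python3 err.py
```

```text
2.5 pos [ 0.5775 -0.1491  0.0943] w 0.08555309273868471 F [-0.7633  0.5373 -0.9698]
shift cm [ 1.825  -0.123   0.0999] rot [-0.0022 -0.003  -0.0018]
along leg mm 0.9413464007673897
```

{"api": "play_rows", "payload": {"series": [[[1.85,-0.12,0.1,-0.002,-0.003,-0.002,-1],[0,0,0,0,0,0,-1]]]}}

```text
time_s: 2.7
tool_pos: [0.5781, -0.1487, 0.0773]
orientation: [0.708, 0.036, -0.705, 0.037]
force: [-0.9, -0.2, -0.6]
grip_width: 0.0853
```

```bash
python3 err.py
python3 - <<'E'
from h import *
cv2.imwrite("pics/w2.png",ctrl.read_camera("wrist")[:,:,::-1])
E
```

```text
2.7 pos [ 0.5781 -0.1487  0.0773] w 0.08526433313069563 F [-0.9142 -0.1648 -0.6177]
shift cm [ 0.1259 -0.087   0.1589] rot [-0.0006 -0.004  -0.0021]
along leg mm 1.583577624844193
```

View pics/w2.png

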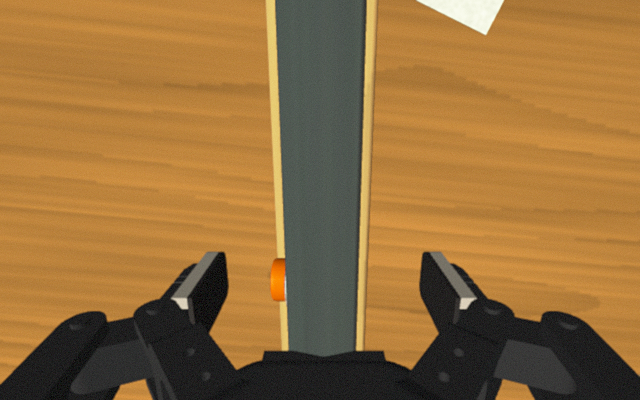

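The pads straddle the sleeve (centre about column 322, gripper centre 324), and the button at (279,280) lies level with the left pad (rows 253–310). Closing.

{"api": "play_rows", "payload": {"series": [[[0.1,-0.05,0.1,0,0,0,0],[0,0,0,0,0,0,0.2],[0,0,0,0,0,0,0.4],[0,0,0,0,0,0,0.6],[0,0,0,0,0,0,1]]]}}

```text
time_s: 3.25
tool_pos: [0.5802, -0.1477, 0.0815]
orientation: [0.71, 0.036, -0.702, 0.037]
force: [0.2, 0.3, -1.4]
grip_width: 0.0271
```

{"api": "play_rows", "payload": {"series": [[[0,0,0,0,0,0,1],[0,0,0,0,0,0,1],[0,0,0,0,0,0,1]]]}}

```text
time_s: 3.55
tool_pos: [0.5802, -0.1477, 0.0815]
orientation: [0.71, 0.036, -0.702, 0.037]
force: [0.4, 1.5, 0.1]
grip_width: 0.0269
```

```bash
python3 err.py
```

```text
3.55 pos [ 0.5802 -0.1477  0.0815] w 0.026866839556247912 F [0.4285 1.4727 0.0935]
shift cm [ 0.5438 -0.0105  0.3889] rot [-0.0011 -0.0114 -0.0026]
along leg mm 3.826961498443425
```

{"api": "play_rows", "payload": {"series": [[[0,0,-0.8,0,0,0,1],[0,0,-0.8,0,0,0,1],[0,0,-0.8,0,0,0,1]]]}}

```text
time_s: 3.85
tool_pos: [0.5995, -0.1457, 0.0815]
orientation: [-0.705, -0.036, 0.707, -0.037]
force: [-8.2, 1.6, 5.1]
grip_width: 0.0267
```

```bash
python3 err.py
```

```text
3.85 pos [ 0.5995 -0.1457  0.0815] w 0.026690825444744472 F [-8.239   1.6363  5.0902]
shift cm [ 0.5545 -0.0052  2.3208] rot [-0.0005  0.0037 -0.0001]
along leg mm 23.228042837367756
```

{"api": "play_rows", "payload": {"series": [[[0,0,-0.8,0,0,0,1],[0,0,-0.8,0,0,0,1],[0,0,-0.6,0,0,0,1],[0,0,-0.3,0,0,0,1]]]}}

```text
time_s: 4.25
tool_pos: [0.6215, -0.1433, 0.0814]
orientation: [-0.7, -0.037, 0.712, -0.037]
force: [-14.4, 0.0, 8.7]
grip_width: 0.0269
```

```bash
python3 err.py
python3 - <<'E'
from h import *
im=ctrl.read_camera("side")[:,:,::-1]; cv2.imwrite("pics/s3.png",cv2.resize(im[90:200,190:440],None,fx=3,fy=3))
E
```

```text
4.25 pos [ 0.6215 -0.1433  0.0814] w 0.026912208392806603 F [-14.4372   0.0321   8.6938]
shift cm [ 0.6162 -0.0046  4.5202] rot [0.0011 0.0173 0.0018]
along leg mm 45.30074087356571
```

View pics/s3.png

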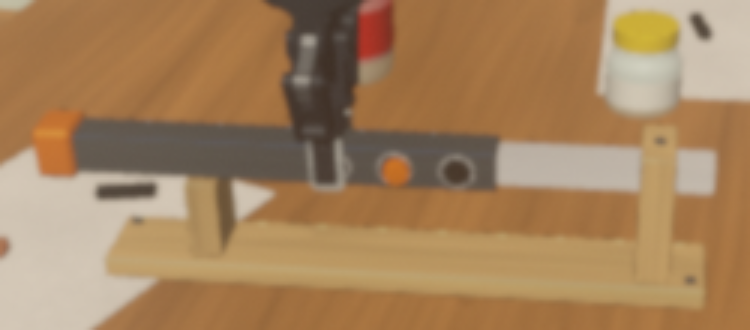

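The orange button shows in the next hole (crop (395,170)), one empty hole remains at (457,172), and the first hole is under the pad. Releasing.

{"api": "play_rows", "payload": {"series": [[[0,0,0,0,0,0,-1],[0,0,0,0,0,0,-1],[0,0,0,0,0,0,-1],[0,0,0,0,0,0,-1],[0,0,0,0,0,0,-1]]]}}

```text
time_s: 4.8
tool_pos: [0.6226, -0.1448, 0.0813]
orientation: [-0.701, -0.036, 0.712, -0.038]
force: [-0.3, 0.4, 0.0]
grip_width: 0.0856
```

{"api": "play_rows", "payload": {"series": [[[-3,0,0,0,0,0,-1],[-4,0,0,0,0,0,-1],[-4,0,0,0,0,0,-1],[-4,0,0,0,0,0,-1],[0,0,0,0,0,0,-1]]]}}

```text
time_s: 5.3
tool_pos: [0.6242, -0.1443, 0.2342]
orientation: [-0.699, -0.037, 0.713, -0.037]
force: [1.3, -1.1, 1.6]
grip_width: 0.0854
```

```bash
python3 err.py
python3 - <<'E'
from h import *
im=ctrl.read_camera("side"); C=ctrl.camera_info("side")
o=ctrl.get_obs(); s2=ctrl.read_camera("scene");D=ctrl.camera_info("scene")
cv2.imwrite("pics/s4.png",cv2.resize(im[90:300,170:490,::-1],None,fx=2.4,fy=2.4))
for nm,r1,r2 in(("b",(215,210,240,240),(310,135,335,156)),("f",(170,320,235,399),(190,120,243,160))):
    c,s,_=orange(s2,r1);e,t,_=orange(im,r2);print(nm,c,e,tri([ray(D["mtx"],D["pose"],c),ray(C["mtx"],C["pose"],e)]))
E
```

```text
5.3 pos [ 0.6242 -0.1443  0.2342] w 0.08542824955807263 F [ 1.2912 -1.1483  1.5741]
shift cm [15.9109 -0.1134  4.4757] rot [0.0004 0.0197 0.001 ]
along leg mm 47.87887633188531
b [226.625 224.275] [321.4259 147.0741] (array([ 0.5746, -0.1316,  0.0831]), [np.float64(0.0004205520139993844), np.float64(0.00042055201399928923)])
f [200.9868 379.4427] [208.6765 136.598 ] (array([ 0.8039, -0.1237,  0.0865]), [np.float64(0.0012442475840902941), np.float64(0.0012442475840899665)])
```

View pics/s4.png

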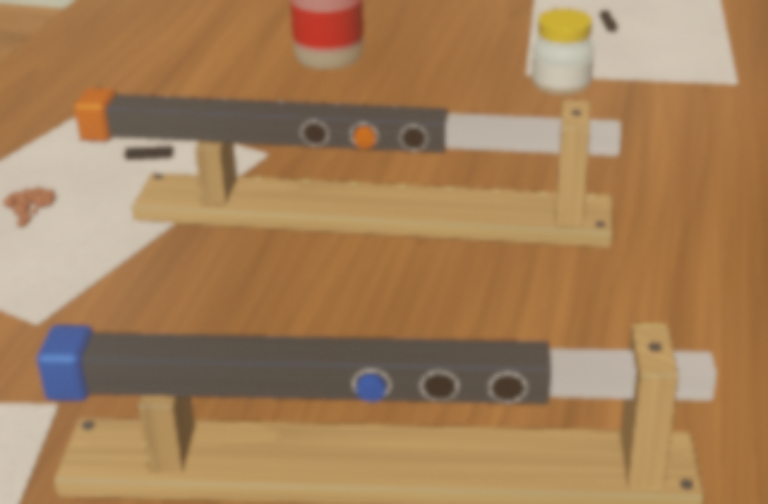

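The orange button stands in the middle hole at (365,136), with an empty hole on each side. Its triangulated position is the same as at the start, so it is out. The blue leg has not moved, and the gripper is clear.

```bash
python3 -c "
from cell import ctrl
print(ctrl.hand_in())"
```

```text
the job is handed in; nothing more can be done
None
```

The orange leg is one hole longer, and I handed the job in at about 5.4 s of the 29 s allowed. I squeezed the button flush between the finger pads, pulled the sleeve about 41 mm until it stopped (about 14 N at the tool), then opened the gripper and lifted clear.

- **Sleeve:** the orange foot, triangulated from two cameras, moved about 41.7 mm against a target of 40. That is within the 4 mm tolerance, and camera calibration is good to about 2 mm.
- **Button:** it shows in the second hole, at the same triangulated position as before the press (within 0.5 mm), so it has snapped out.
- **Blue leg:** it looks unchanged in the side view. I judged this by eye and did not measure it.
- **Flush press:** I inferred the press at the first hole from the fingers closing to 27 mm on the 28 mm sleeve, because the pad hid the button.
- **Tool position:** the measured position wandered by a few mm. The grip ended about 4 mm along the leg and 5 mm above the planned point, with no visible effect.

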